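# Press a freshly glued sanding block in a ratchet bar clamp

### The job

Take the cork sanding block with the freshly glued wooden face out of the white bin and set it flat, the way up it lay, on the plywood board in the middle between the clamp's grey end stop and its jaw, its wooden face and the cork face opposite towards stop and jaw, and let go of it. Then close the jaw only by pumping the red trigger until the jaw's pad presses the block against the stop and the pad's yellow stem is about half pushed in; never more than about two thirds in, that crushes the glued joint. The clamp does not lock by itself, so finish while holding the trigger just so, with the block kept pressed, and leave everything else where it stands.

Things in the scene. Friction and masses are not known exactly. Their poses are not given: they have to be found in the camera images.
- block: The sanding block: 60 mm long (its x), 44 mm wide (its y), 36 mm tall (z), about 90 g; brown cork, with a 12 mm pale wooden layer over its whole +y side. It lies flat in one of the three bin compartments (any of them). Origin: centre of its underside, z up. The two 60 x 36 mm faces at +y and -y go towards stop and jaw, either way round.
- bin: White plastic bin fixed to the counter, 150 mm deep (its x) and 312 mm wide (its y), floor 4 mm thick, three compartments side by side along y, centres 103 mm apart, each 142 mm (x) by 99 mm (y) inside. Walls 26 mm high at the front (-x) half, 43 mm high sides and 55 mm back wall in the far (+x) half. Origin: centre of its underside, on the counter.
- clamp: One-hand ratchet bar clamp on a fixed plywood board (120 mm along x, 330 mm along y, 12 mm thick). Origin: at counter level under the board, z up. The bar runs along y; the jaw closes towards -y. The block goes on the board at x = 0, between the stop's face at y = -145 mm and the pad. The toothed bar lies 26 to 40 mm above the counter and runs out under the trigger to at most y = 215 mm.
- anvil: The clamp's fixed grey end stop with black rubber face, 70 mm wide in x, its top 62 mm above the counter; face at y = -145 mm in the clamp's frame. Its origin coincides with the clamp's.
- jaw (a joint): How far the jaw (dark steel sleeve with toothed bar) has been ratcheted towards the stop, m, 0 to 0.105. With an unpressed pad the pad's face stands 0.125 minus this value from the stop's face. A brake of about 3.5 N keeps it where it is but does not hold against a pressed pad. Not to be pushed by hand.
- sleeve: Jaw sleeve (44 x 34 x 40 mm, top 54 mm above the counter) and its toothed bar, moves with joint jaw. Origin: where the unpressed pad's face is, on the bar's axis, 34 mm above the counter.
- pad (a joint): How far the spring pad is pushed into the jaw, m: 0 unpressed, 0.018 the end. The yellow stem between the pad's plate and the sleeve shows 17 mm when unpressed. Spring about 1 N per mm.
- pad_face: The pad on the jaw: dark plate with black rubber face, 44 mm wide, 34 mm tall, 9 mm thick, on a yellow stem 14 mm thick. Origin: centre of its face, 34 mm above the counter.
- trigger (a joint): Angle of the red trigger, rad: 0 released (a spring returns it), 0.34 fully squeezed, hard stop. Squeezing takes up a slack of up to 6 mm of bar travel, then draws the jaw along, 55 mm per rad; a full stroke closes the jaw about 12 mm, a shorter one 6. Let it come right back (below 0.02) between pumps. It takes 5 N with the jaw free, 7 to 11 N with the pad pressed. Let go, the pad relaxes to under 4 mm.
- lever: The red trigger lever, 32 mm wide (x), 14 mm thick (y), top 138 mm above the counter, on the +y side of the grey post. Squeeze it towards -y: push its +y side, or pinch post and lever together (65 mm over both when released, 32 mm squeezed). Origin: pivot, 18 mm above the counter at y = 100 mm of the clamp. Released it leans 0.22 rad towards +y, squeezed 0.12 rad towards -y.
- trigger_push (a point): The point to push: on the trigger's outer (+y) face, 98 mm up the lever from the pivot (about 113 mm above the counter), 25 mm below the lever's top end; it moves with the trigger, about 33 mm in a stroke.
- post_top (a point): Centre of the top of the fixed grey grip post before the trigger, 138 mm above the counter; the post is 36 mm wide in the clamp's x and 14 mm thick in y (63 to 78 mm from the clamp's origin).
- rubber_block: Black rubber block, 62 x 46 x 30 mm, in another bin compartment; leave it. Origin: centre of its underside.
- blue_block: Grey block with blue top, 62 x 46 x 36 mm, in another bin compartment; leave it. Origin: centre of its underside.
- yellow_tin: Yellow filler tin, 96 mm across, 90 mm tall, far side of the counter; leave it. Origin: centre of its underside.
- orange_tin: Orange filler tin, 96 mm across, 90 mm tall, far side of the counter; leave it. Origin: centre of its underside.
- spray_can: Silver spray can with red cap, 65 mm across, 187 mm tall, beyond the bin; leave it. Origin: centre of its underside.
- brush: Blue-handled brush lying beyond the clamp; leave it. Origin: at its underside near the middle.
There are look-alikes about, which are no part of the job. Several things have the shape of the block; the one meant has the colours described above.

How it is judged:
By the outcome, as a careful person would: the job done as asked, in the order asked, and still so for the second after the job is handed in, while the arm keeps its last pose, push and grip.
It also fails if it takes over 72 s, if anything falls off the work surface, if the arm or the gripper's body presses on something with over 40 N, if the wrist force passes 120 N, or if a joint passes its speed limit or range.

### The arm

A 6-joint arm with a two-finger parallel gripper is mounted at the origin on the work surface. World frame = base frame: x ahead of the robot, y to its left, z up, the work surface at z = 0. Lengths are in mm, angles in rad, forces in N, time in s.
With the tool pointing down it reaches from about 275 to 1000 mm from the base axis. Payload 8.4 kg.
Tool frame: the origin (TCP) lies midway between the tips of the shut fingers; the grasp point (between the pads) lies 19 mm behind it; z points along the fingers, y is the direction in which the jaws open and shut (so a half turn about z gives the same grasp; the last joint's range is limited). The gripper opens to 85 mm and grips with 20 to 120 N. Pads are 22 mm wide; open, the fingers measure 114 mm over their backs; the gripper's body (76 mm by 85 mm) begins 54 mm behind the grasp point. The pads swing forward as they close: fully open they stand 13 mm farther back than shut.
Start: joints at [-1.298, 0.353, 1.633, -0, 1.155, -0.002], TCP at [169.595, -601.553, 231.281] pointing down, gripper open.
Joint ranges: [-2.63, 2.63], [-0.92, 2.1], [0.06, 2.66], [-1.3, 4.44], [0, 2.69], [-3.02, 3.02]. Speed limits (rad/s): [2.22, 2.22, 2.79, 3.14, 3.14, 3.14].

### API

Orientations are given as [roll, pitch, yaw] about the fixed x, y, z axes, in that order (R = Rz(yaw) Ry(pitch) Rx(roll)).
In Python, from rig import r gives the robot as it stands.
- The arm moves only by the tool play_rows, never from a script. Its argument "moves" is a list of rows, each a list of 3 entries, a list of its own where there are three numbers: the turn, a rotation vector about the tool's x, y, z in degrees, then the shift along the tool's x, y, z in mm, then the opening, from 0 (shut) to 1 (fully open). A call has 1 to 20 rows; each row is the pose to reach, as a shift and turn from the pose measured when the call began, along the tool's axes at that moment; what a row does not reach only later rows make up. A row lasts 1/10 s, in which the tool goes at most 50 mm and 8.59 degrees, less where a joint would pass 70% of its speed; a pose out of reach is approached as far as the arm can. A call with a gripper value outside its range is refused whole. The fingers move at their own pace and stop on an object; "newtons" is the grip in N (left out, the last holds). Time passes only in rows, so rows that repeat a pose let the fingers close. It gives the time, the measured TCP pose, the force and the opening at its end, in the units of the state.
- r.sense(): the state, without advancing time (a new reading comes with each control period).
- r.grab_frame(name): name is "side" or "top"; returns a dict with "color" (480x640x3 uint8, red, green, blue), "K" (3x3 intrinsics, pixels), "rvec" (rotation vector, rad) and "tvec" (3), from world to camera coordinates, as OpenCV has them. Camera axes: x right, y down, z forward; pixel columns grow to the right and rows downward; lengths in mm; the calibration is good to about 2 mm. A picture is of the moment at which its call begins. There is no depth.
- r.sign_off(): hands the job in, once; it reports no verdict.
Trained networks look in a picture, given as the dict that the camera call returned (one of the last four; its "shot" number tells which), for a name from the list of things; names that differ only in an ending like _2 or _b are one class to them, and where a whole thing is asked for, a point or a joint stands for the part that bears it (a point fixed in the world has none). Each returns a list of dicts, best first, with "conf" (0 to 1); they miss things now and then, are a little off and sometimes report something else, mostly with a low value. They report only what shows in the picture. A call takes as long as a camera call. They do not tell look-alikes from the thing itself.
- r.silhouettes(picture, name): "mask" (480x640 bool, what is visible of it) and "location" ([column, row] in pixels, amid what is visible of it).
The state is a dict: "clock": time; "qpos": joint angles; "qvel": joint speeds; "joint_efforts": joint torques, N m; "eef_pos": TCP position; "tcp_rot": TCP orientation; "contact_force": force on the tool from outside, world axes, zero at the start; "wrist_torque": the same for the moment, N m; "opening": opening from 0.0 (shut) to 1.0 (fully open).
Only numpy, scipy, OpenCV 4.12 (cv2) and the standard library are available. Lean on these libraries where they do the work, as an engineer would, in place of code of your own. Each camera call takes 0.05 s, during which the arm holds its last target.

## Working session

There is one attempt and no reset: what is moved stays moved. The work goes in short steps, Python scripts to look and compute and a tool call to move; the robot and the scene stay as the last step left them, time stands still between calls to the robot, and variables do not carry over. Pictures are saved under pics/ and viewed, and the job is handed in when it is done.

Besides the shell and the picture viewer there is one more tool, called as a command line: name --argument value ..., lists and objects as JSON in quotes. play_rows: Moves the arm, as the interface text tells. Its arguments: {"type":"object","properties":{"moves":{"type":"array"},"newtons":{"type":"number"}},"required":["moves"]}

```bash
ls; mkdir -p pics; python3 - <<'E'
from rig import r
import cv2
s=r.sense(); print(s)
for n in ("side","top"):
    f=r.grab_frame(n); cv2.imwrite(f"pics/{n}0.png",f["color"][:,:,::-1]); print(n,f["K"],f["rvec"],f["tvec"],f["shot"])
E
```

```text
pics
{'clock': 0.0, 'qpos': array([-1.29840242e+00,  3.53644176e-01,  1.63412330e+00,  1.77023137e-05,
        1.15522427e+00, -2.36819600e-03]), 'qvel': array([-0.00041506,  0.00267553, -0.00070908,  0.00085082, -0.00122789,
        0.00069981]), 'joint_efforts': array([-3.39430124e-03, -6.05254269e+01, -3.42069268e+01, -2.40308345e-04,
        9.33509757e-03, -3.48986623e-05]), 'eef_pos': array([ 169.46966803, -601.08904312,  230.56881033]), 'tcp_rot': array([-3.14019361e+00, -1.94988474e-05,  2.74754934e-01]), 'contact_force': array([-0.0385987 ,  0.19798237,  0.15176832]), 'wrist_torque': array([0.00539025, 0.03405263, 0.05816989]), 'opening': 0.9993300155676946}
side [[535.78311212   0.         323.10213423]
 [  0.         535.78311212 242.70764915]
 [  0.           0.           1.        ]] [ 0.22977982 -2.66235356  1.43312746] [ 511.83304783  179.79374193 1286.84575323] 1
top [[584.32668271   0.         318.09271481]
 [  0.         584.32668271 244.83247757]
 [  0.           0.           1.        ]] [ 2.12956505 -2.16784558  0.19928445] [ -73.65810561  557.3023316  1242.20379118] 2
```

View pics/side0.png

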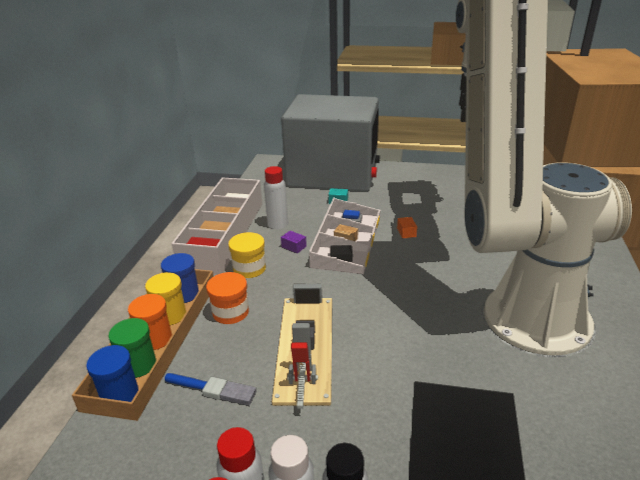

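View pics/top0.png

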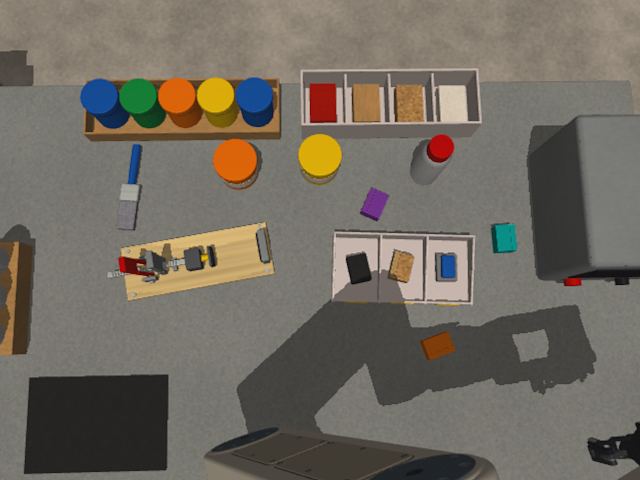

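```bash
cat > h.py <<'E'
import numpy as np, cv2
def cam(f):
    R,_=cv2.Rodrigues(np.array(f["rvec"],float)); return np.array(f["K"]),R,np.array(f["tvec"],float).ravel()
def proj(f,P):
    p,_=cv2.projectPoints(np.array(P,float).reshape(-1,1,3),np.array(f["rvec"],float),np.array(f["tvec"],float),np.array(f["K"]),None); return p.reshape(-1,2)
def back(f,uv,z):
    K,R,t=cam(f); C=-R.T@t; d=R.T@np.linalg.inv(K)@np.array([uv[0],uv[1],1.]); return C+d*(z-C[2])/d[2]
def crop(f,c,w,h,s,name):
    x0,y0=int(c[0]-w/2),int(c[1]-h/2); im=f["color"][max(y0,0):y0+h,max(x0,0):x0+w,::-1]
    cv2.imwrite(name,cv2.resize(im,None,fx=s,fy=s,interpolation=cv2.INTER_CUBIC))
def minrect(m):
    c,_=cv2.findContours(m.astype(np.uint8),cv2.RETR_EXTERNAL,cv2.CHAIN_APPROX_NONE); c=max(c,key=cv2.contourArea); return cv2.minAreaRect(c)
E
python3 - <<'E'
from rig import r
from h import *
import pickle
t=r.grab_frame("top"); s=r.grab_frame("side")
pickle.dump((t,s),open("f0.pkl","wb"))
for f in (t,s):
    K,R,tv=cam(f); print("cam",-R.T@tv)
for n in ["block","bin","clamp","anvil","pad_face","sleeve","lever","rubber_block","blue_block"]:
  for f,nm in ((t,"top"),(s,"side")):
    for d in r.silhouettes(f,n)[:3]:
        rc=minrect(d["mask"]); print(n,nm,round(d["conf"],2),np.round(d["location"]),np.round(rc[0],1),np.round(rc[1],1),round(rc[2],1), d["mask"].sum(), np.round(back(f,rc[0],20)))
crop(t,(401,267),160,100,5,"pics/bin0.png")
crop(t,(195,262),190,100,4,"pics/cl0.png")
crop(s,(305,350),140,140,4,"pics/cl0s.png")
E
```

```text
cam [ 350.22146695  -50.38259155 1316.77187952]
cam [ 302.35117069 1050.80172202  868.7176536 ]
block top 0.93 [502. 238.] [503.7 237.7] [28.8 24.4] 85.2 666 [ 570. -506.   20.]
block top 0.82 [401. 267.] [400.4 266.2] [21.8 28.9] 14.0 618 [ 509. -268.   20.]
block top 0.74 [444. 269.] [446. 267.] [28. 22.] 90.0 618 [ 505. -371.   20.]
block side 0.8 [290. 240.] [293.4 241.3] [26.2 19.5] 21.8 438 [ 648. -211.   20.]
block side 0.78 [405. 229.] [407.  226.9] [20.6 18.4] 81.9 343 [ 328. -339.   20.]
block side 0.67 [346. 234.] [346.3 231.7] [22.8 11.9] 14.0 246 [ 504. -285.   20.]
bin top 0.73 [409. 273.] [402.7 267.6] [142.7  71.4] 1.2 8145 [ 505. -273.   20.]
bin top 0.19 [133. 265.] [136. 266.] [38.1 16.1] 9.5 417 [519. 321.  20.]
bin side 0.65 [344. 240.] [344.1 237.9] [57.4 75.1] 17.1 3019 [ 505. -251.   20.]
clamp top 0.92 [196. 260.] [189.8 261.7] [ 54.6 163.8] 79.8 8060 [527. 202.  20.]
clamp top 0.27 [238. 165.] [236. 163.] [48. 44.] 90.0 1740 [753. 100.  20.]
clamp side 0.73 [302. 352.] [303.2 345.3] [ 57.1 123.6] 1.8 6001 [528. 201.  20.]
anvil top 0.84 [263. 247.] [262.6 24
[... 490 characters left out ...]
21.5 40.7] 84.3 655 [530. 217.  20.]
sleeve side 0.72 [301. 375.] [301.5 385. ] [ 6.3 46.2] 4.1 358 [507. 315.  20.]
sleeve side 0.24 [303. 350.] [301.5 346. ] [124.  59.] 90.0 6098 [531. 204.  20.]
lever top 0.82 [134. 266.] [136.5 265.9] [36.6 15.8] 8.1 399 [519. 320.  20.]
lever top 0.19 [210. 254.] [211.1 255.6] [19.5  4.5] 81.9 89 [540. 155.  20.]
rubber_block top 0.59 [357. 267.] [358.2 268.2] [30.  22.7] 78.7 631 [ 506. -173.   20.]
rubber_block side 0.57 [341. 247.] [341. 252.] [16. 22.] 90.0 334 [ 502. -177.   20.]
blue_block top 0.91 [444. 270.] [446. 267.] [28. 22.] 90.0 620 [ 505. -371.   20.]
blue_block side 0.75 [354. 218.] [352.5 214.8] [20.6 10.6] 15.3 195 [ 499. -386.   20.]
```

View pics/bin0.png

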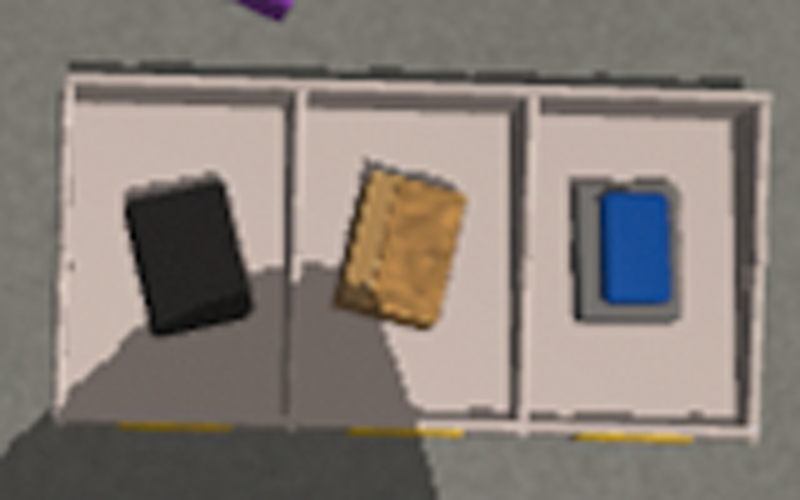

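View pics/cl0.png

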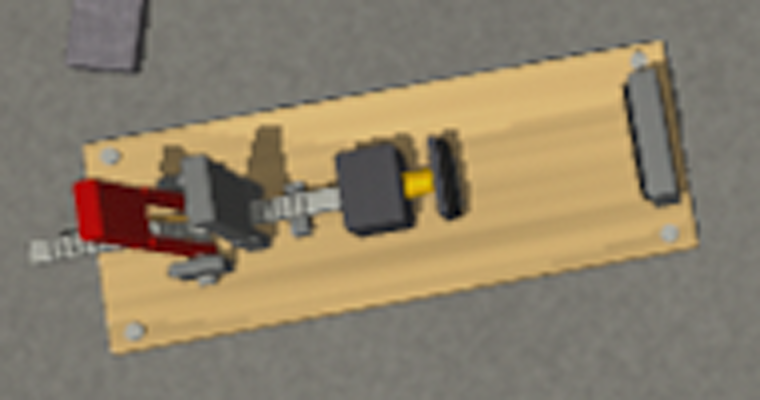

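View pics/cl0s.png

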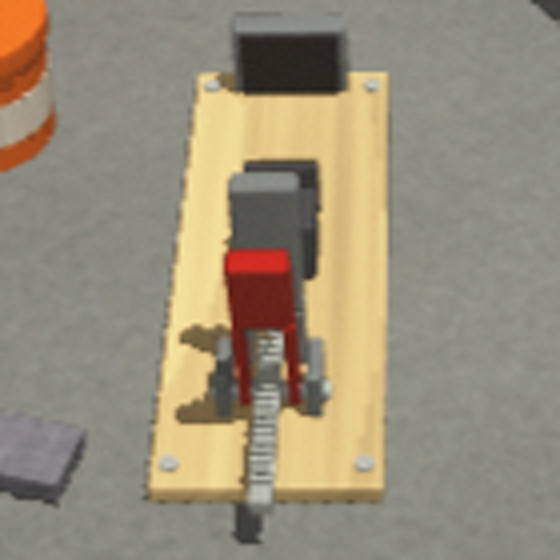

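```bash
cat > fit.py <<'E'
import pickle
from h import *
from scipy.optimize import least_squares, minimize
t,s=pickle.load(open("f0.pkl","rb"))
def W(p,P):
    P=np.array(P,float); c,sn=np.cos(p[2]),np.sin(p[2])
    return np.c_[p[0]+c*P[:,0]-sn*P[:,1],p[1]+sn*P[:,0]+c*P[:,1],P[:,2]]
# board corners, clamp frame; +x far
B=[[60,165,12],[60,-165,12],[-60,-165,12],[-60,165,12]]
tp=np.array([(84,143),(662,40),(697,243),(112,352)])/4+[100-.4,212-.4]
tp[3,1]-=0  
sp=np.array([(150,488),(200,72),(388,72),(385,488)])/4+[235-.4,280-.4]
def res(p,wt=1,ws=1): return np.r_[wt*(proj(t,W(p,B))-tp).ravel(),ws*(proj(s,W(p,B))-sp).ravel()]
for w in ((1,1),(1,0),(0,1)):
    o=least_squares(res,[530,200,.16],args=w); print("clamp",w,np.round(o.x,3),np.round(o.fun,1))
    if w==(1,1): pc=o.x
pickle.dump(pc,open("clamp.pkl","wb"))
E
python3 fit.py
cat > blk.py <<'E'
from fit import *
from rig import r
best=None
for f in (t,):
  for d in r.silhouettes(t,"block"):
    if abs(d["location"][0]-401)<10 and abs(d["location"][1]-267)<10: m=d["mask"].astype(np.uint8)
def hullmask(p,L,Wd,z0,z1,S=8):
    P=[[a*L/2,b*Wd/2,z] for a in(1,-1) for b in(1,-1) for z in(z0,z1)]
    uv=proj(t,W(p,P)); x0,y0=370,235
    h=cv2.convexHull(((uv-[x0,y0]+.5)*S).astype(np.float32)).astype(np.int32)
    im=np.zeros((64*S,64*S),np.uint8); cv2.fillConvexPoly(im,h,255)
    return cv2.resize(im,(64,64),interpolation=cv2.INTER_AREA)/255.
mm=m[235:299,370:434]
cost=lambda p: np.abs(hullmask([p[0],p[1],p[2]/100],60,44,4,40)-mm).sum()
o=min((minimize(cost,[509+a,-268,y],method="Nelder-Mead",options=dict(initial_simplex=[[509+a,-268,y],[515+a,-268,y],[509+a,-262,y],[509+a,-268,y+10]])) for a in(-5,5) for y in(-30,-20,-10)),key=lambda o:o.fun)
print(o.x,o.fun,mm.sum())
p=[o.x[0],o.x[1],o.x[2]/100]
pickle.dump(p,open("block.pkl","wb"))
# overlays
im=t["color"][:,:,::-1].copy(); S=4; im=cv2.resize(im,None,fx=S,fy=S,interpolation=cv2.INTER_CUBIC)
q=lambda P:((proj(t,P)+.5)*S).astype(np.int32)
cv2.polylines(im,[q(W(p,[[30,22,40],[-30,22,40],[-30,-22,40],[30,-22,40]]))],True,(255,0,255),1)
cv2.polylines(im,[q(W(p,[[30,10,40],[-30,10,40]]))],False,(255,0,255),1)
cv2.polylines(im,[q(W(p,[[30,22,4],[-30,22,4],[-30,-22,4]]))],False,(0,255,0),1)
cv2.imwrite("pics/ovb%d.png"%t["shot"],cv2.resize(im[225*S:310*S,325*S:480*S],None,fx=1.25,fy=1.25))
cv2.polylines(im,[q(W(pc,B))],True,(255,0,255),1)
for a in (-35,35): cv2.polylines(im,[q(W(pc,[[a,-145,62],[a,-145,12]]))],False,(0,0,255),1)
for a in (-22,22): cv2.polylines(im,[q(W(pc,[[a,-20,51],[a,-20,17]]))],False,(255,255,0),1)
cv2.polylines(im,[q(W(pc,[[18,63,138],[18,78,138],[-18,78,138],[-18,63,138]]))],True,(255,0,255),1)
def lev(th,x,u,v): # u up lever, v outward
    a=.22-th; return [x,100+u*np.sin(a)+v*np.cos(a),18+u*np.cos(a)-v*np.sin(a)]
cv2.polylines(im,[q(W(pc,[lev(0,-16,123,7),lev(0,16,123,7),lev(0,16,98,7),lev(0,-16,98,7)]))],True,(0,255,0),1)
cv2.imwrite("pics/ovc%d.png"%t["shot"],im[210*S:310*S,100*S:290*S])
E
python3 blk.py
```

```text
clamp (1, 1) [5.29174e+02 1.87141e+02 1.68000e-01] [-0.5  0.9  0.2  0.3  0.7  1.2 -0.2  1.4 -1.5 -0.2 -1.1 -0.1 -0.6 -0.5
 -0.6 -0.3]
clamp (1, 0) [5.31367e+02 1.87280e+02 1.66000e-01] [-0.5 -0.2  0.2 -0.5  0.6  0.4 -0.3  0.2 -0.  -0.  -0.  -0.  -0.  -0.
 -0.  -0. ]
clamp (0, 1) [5.26917e+02 1.87494e+02 1.68000e-01] [-0.   0.   0.   0.   0.   0.  -0.   0.  -0.5  0.1 -0.2  0.1  0.3 -0.3
  0.4 -0. ]
clamp (1, 1) [5.29174e+02 1.87141e+02 1.68000e-01] [-0.5  0.9  0.2  0.3  0.7  1.2 -0.2  1.4 -1.5 -0.2 -1.1 -0.1 -0.6 -0.5
 -0.6 -0.3]
clamp (1, 0) [5.31367e+02 1.87280e+02 1.66000e-01] [-0.5 -0.2  0.2 -0.5  0.6  0.4 -0.3  0.2 -0.  -0.  -0.  -0.  -0.  -0.
 -0.  -0. ]
clamp (0, 1) [5.26917e+02 1.87494e+02 1.68000e-01] [-0.   0.   0.   0.   0.   0.  -0.   0.  -0.5  0.1 -0.2  0.1  0.3 -0.3
  0.4 -0. ]
[ 507.92691921 -267.58436369  -27.32826133] 29.0156862745098 618
```

```bash
ls pics
```

```text
bin0.png
cl0.png
cl0s.png
ovb3.png
ovc3.png
side0.png
top0.png
```

View pics/ovb3.png

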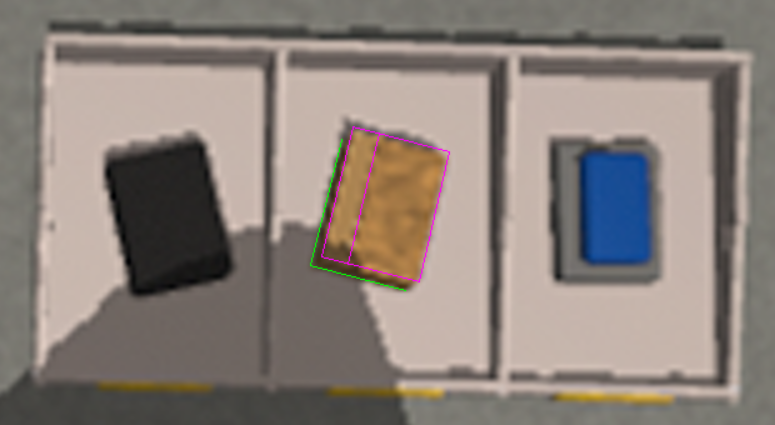

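View pics/ovc3.png

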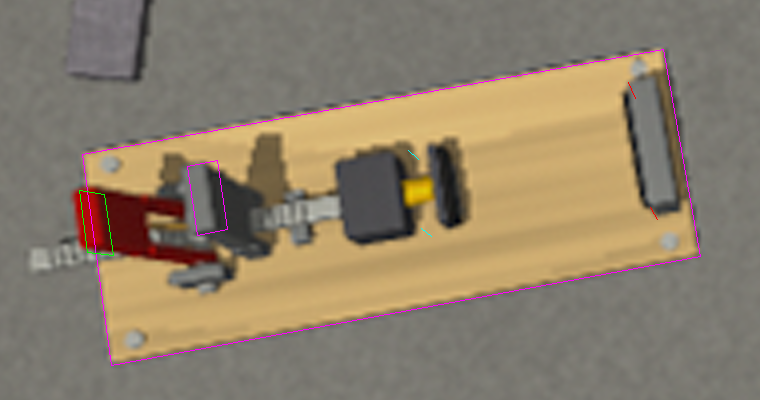

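```bash
cat > go.py <<'E'
from scipy.spatial.transform import Rotation as Ro
from h import *
def rel(st,p,rpy):
    R0=Ro.from_euler("xyz",st["tcp_rot"]); R1=Ro.from_euler("xyz",rpy)
    return np.round(np.degrees((R0.inv()*R1).as_rotvec()),1), np.round(R0.inv().apply(np.array(p)-st["eef_pos"]),1)
E
python3 - <<'E'
from fit import *
from go import *
from rig import r
st=r.sense()
b=pickle.load(open("block.pkl","rb")); print("block",b)
psi=b[2]+np.pi/2
print(rel(st,[b[0],b[1],140],[np.pi,0,psi]))
# side view check of block
im=cv2.resize(s["color"][:,:,::-1],None,fx=4,fy=4,interpolation=cv2.INTER_CUBIC)
q=lambda P:((proj(s,P)+.5)*4).astype(np.int32)
cv2.polylines(im,[q(W(b,[[30,22,40],[-30,22,40],[-30,-22,40],[30,-22,40]]))],True,(255,0,255),1)
cv2.polylines(im,[q(W(b,[[30,10,40],[-30,10,40]]))],False,(255,0,255),1)
cv2.imwrite("pics/ovs.png",cv2.resize(im[190*4:280*4,300*4:390*4],None,fx=1.5,fy=1.5))
# pad face: min edge
R=np.array
for n in ("pad_face",):
    for d in r.silhouettes(t,n)[:1]:
        ys,xs=np.nonzero(d["mask"]); 
        pts=np.array([back(t,(x,y),51) for x,y in zip(xs,ys)]); c,sn=np.cos(pc[2]),np.sin(pc[2])
        L=np.c_[c*(pts[:,0]-pc[0])+sn*(pts[:,1]-pc[1]),-sn*(pts[:,0]-pc[0])+c*(pts[:,1]-pc[1])]
        print("pad local z51",np.percentile(L,[2,50,98],axis=0))
E
```

```text
clamp (1, 1) [5.29174e+02 1.87141e+02 1.68000e-01] [-0.5  0.9  0.2  0.3  0.7  1.2 -0.2  1.4 -1.5 -0.2 -1.1 -0.1 -0.6 -0.5
 -0.6 -0.3]
clamp (1, 0) [5.31367e+02 1.87280e+02 1.66000e-01] [-0.5 -0.2  0.2 -0.5  0.6  0.4 -0.3  0.2 -0.  -0.  -0.  -0.  -0.  -0.
 -0.  -0. ]
clamp (0, 1) [5.26917e+02 1.87494e+02 1.68000e-01] [-0.   0.   0.   0.   0.   0.  -0.   0.  -0.5  0.1 -0.2  0.1  0.3 -0.3
  0.4 -0. ]
block [np.float64(507.92691920583616), np.float64(-267.5843636855701), np.float64(-0.2732826133276035)]
(array([ -0. ,  -0. , -58.6]), array([ 416.3, -229.6,   91.3]))
pad local z51 [[-22.26079486 -42.70026289]
 [ -0.46574458 -36.96233036]
 [ 21.22133601 -31.07616648]]
```

View pics/ovs.png

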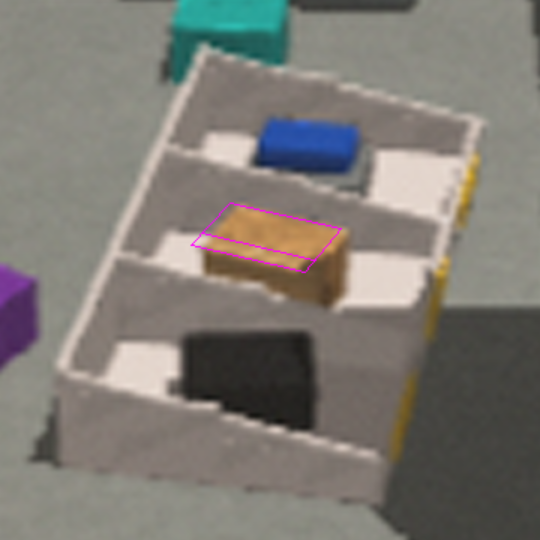

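play_rows --moves '[[[0, 0, -8], [45, -25, 9], 1], [[0, 0, -16], [90, -50, 18], 1], [[0, 0, -24], [135, -75, 27], 1], [[0, 0, -32], [180, -100, 36], 1], [[0, 0, -40], [225, -125, 45], 1], [[0, 0, -48], [270, -150, 60], 1], [[0, 0, -54], [315, -175, 70], 1], [[0, 0, -58.6], [355, -196, 80], 1], [[0, 0, -58.6], [390, -215, 85], 1], [[0, 0, -58.6], [414, -229.6, 91], 1], [[0, 0, -58.6], [414, -229.6, 91], 1], [[0, 0, -58.6], [414, -229.6, 91], 1]]' --newtons 30

```text
clock: 2.4
eef_pos: [505.9, -267.7, 140.1]
tcp_rot: [-3.141, 0.0, 1.299]
contact_force: [-0.9, 0.1, 0.5]
opening: 1.001
```

```bash
python3 - <<'E'
from go import *
from rig import r
st=r.sense(); print(st["clock"],st["eef_pos"],st["tcp_rot"],st["qpos"])
print(rel(st,[506.5,-267.8,3],[np.pi,0,np.pi/2-.273]))
t=r.grab_frame("top"); crop(t,(401,267),160,120,5,"pics/pre.png")
s=r.grab_frame("side"); crop(s,(350,220),140,120,5,"pics/pres.png")
E
```

```text
2.4 [ 505.91668913 -267.69096259  140.06986886] [-3.14098048e+00  9.78561236e-05  1.29947418e+00] [-4.89156069e-01  3.76132734e-01  1.82776904e+00 -2.82496508e-04
  9.38267459e-01 -2.17666814e-01]
(array([-0. ,  0. ,  0.1]), array([1.000e-01, 7.000e-01, 1.371e+02]))
```

View pics/pre.png

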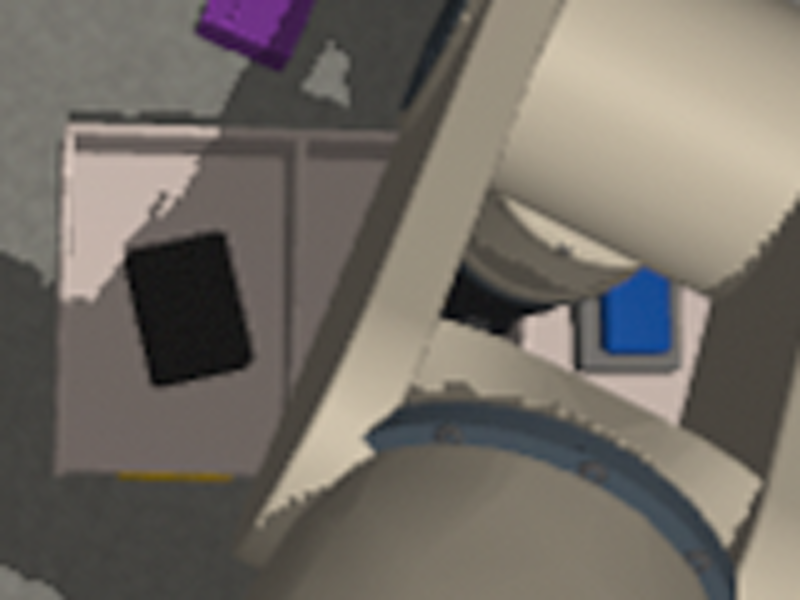

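View pics/pres.png

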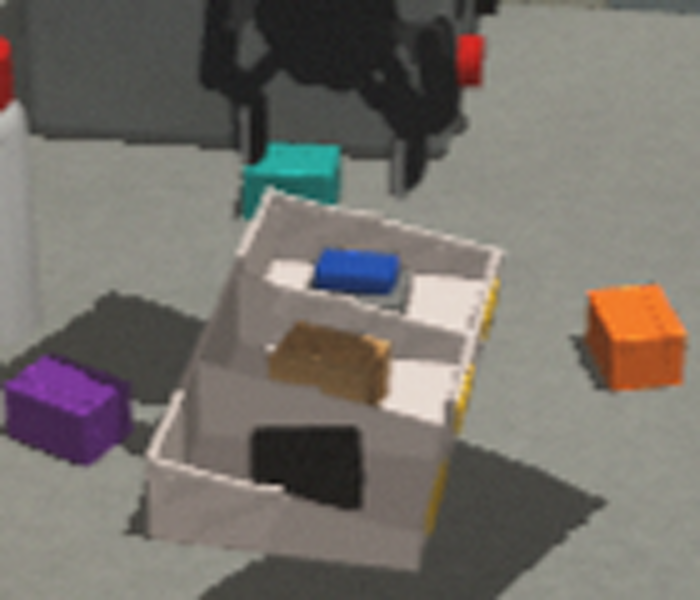

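play_rows --moves '[[[0, 0, 0], [0, 0.5, 25], 1], [[0, 0, 0], [0, 0.5, 55], 1], [[0, 0, 0], [0, 0.5, 85], 1], [[0, 0, 0], [0, 0.5, 108], 1], [[0, 0, 0], [0, 0.5, 122], 1], [[0, 0, 0], [0, 0.5, 131], 1], [[0, 0, 0], [0, 0.5, 136], 1], [[0, 0, 0], [0, 0.5, 136], 1], [[0, 0, 0], [0, 0.5, 136], 1]]'

```text
clock: 3.4
eef_pos: [506.3, -269.4, 5.3]
tcp_rot: [3.14, 0.001, 1.297]
contact_force: [0.1, -0.6, 1.2]
opening: 1.0
```

play_rows --moves '[[[0, 0, 0], [0, 0, 1], 0.8], [[0, 0, 0], [0, 0, 1], 0.6], [[0, 0, 0], [0, 0, 1], 0.4], [[0, 0, 0], [0, 0, 1], 0.4], [[0, 0, 0], [0, 0, 1], 0.4], [[0, 0, 0], [0, 0, 1], 0.4], [[0, 0, 0], [0, 0, 1], 0.4], [[0, 0, 0], [0, 0, 1], 0.4]]' --newtons 30

```text
clock: 4.2
eef_pos: [506.7, -269.6, 5.0]
tcp_rot: [3.139, 0.001, 1.297]
contact_force: [-0.5, 0.7, 6.0]
opening: 0.695
```

play_rows --moves '[[[0, 0, 0], [0, 0, -5], 0.4], [[0, 0, 0], [0, 0, -15], 0.4], [[0, 0, 0], [0, 0, -35], 0.4], [[0, 0, 0], [0, 0, -60], 0.4], [[0, 0, 0], [0, 0, -90], 0.4], [[0, 0, 0], [0, 0, -115], 0.4], [[0, 0, 0], [0, 0, -130], 0.4], [[0, 0, 0], [0, 0, -135], 0.4], [[0, 0, 0], [0, 0, -135], 0.4]]'

```text
clock: 5.1
eef_pos: [506.6, -269.4, 140.4]
tcp_rot: [3.139, 0.001, 1.297]
contact_force: [0.2, 0.7, -0.9]
opening: 0.701
```

```bash
python3 - <<'E'
from go import *
from rig import r
st=r.sense(); print(st["clock"],st["eef_pos"],st["tcp_rot"],st["contact_force"],st["opening"])
print(rel(st,[544.8,95,130],[np.pi,0,np.pi/2+.168]))
s=r.grab_frame("side"); crop(s,(350,180),140,120,5,"pics/lifts.png")
E
```

```text
5.1 [ 506.5595805  -269.44595346  140.37428907] [3.13859070e+00 9.61637564e-04 1.29726176e+00] [ 0.15525393  0.70560085 -0.90741428] 0.7006086666087935
(array([  0.2,   0.1, -25.3]), array([361.2, -61.7,   9.8]))
```

View pics/lifts.png

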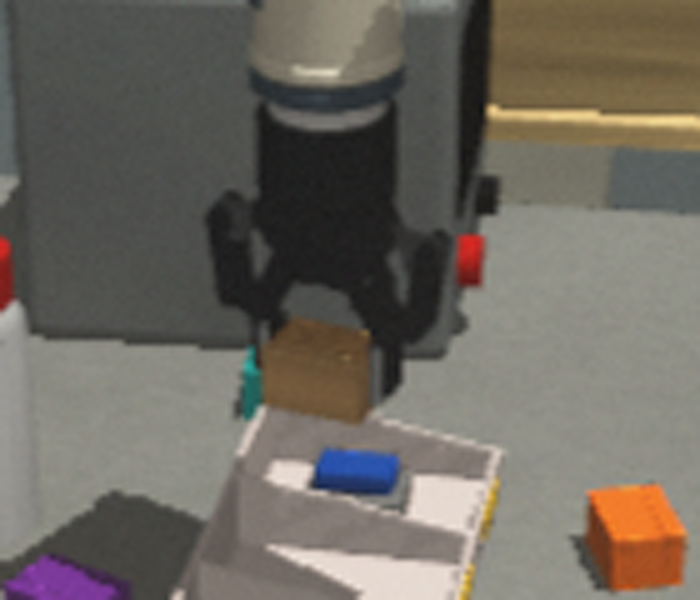

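play_rows --moves '[[[0, 0, -1], [10, -2, 0], 0.4], [[0, 0, -3], [35, -6, 0], 0.4], [[0, 0, -6], [70, -12, 1], 0.4], [[0, 0, -8], [110, -19, 2], 0.4], [[0, 0, -11], [150, -26, 3], 0.4], [[0, 0, -14], [190, -33, 4], 0.4], [[0, 0, -17], [230, -40, 5], 0.4], [[0, 0, -20], [270, -46, 6], 0.4], [[0, 0, -22], [305, -52, 8], 0.4], [[0, 0, -24], [335, -57, 9], 0.4], [[0.2, 0.1, -25], [354, -60.5, 10], 0.4], [[0.2, 0.1, -25.3], [361, -62, 10], 0.4], [[0.2, 0.1, -25.3], [361, -62, 10], 0.4], [[0.2, 0.1, -25.3], [361, -62, 10], 0.4]]'

```text
clock: 6.55
eef_pos: [543.4, 94.5, 128.6]
tcp_rot: [-3.139, -0.001, 1.739]
contact_force: [-1.3, 0.3, -0.7]
opening: 0.697
```

```bash
python3 - <<'E'
from go import *
from rig import r
st=r.sense(); print(st["clock"],st["eef_pos"],st["tcp_rot"],st["contact_force"],st["opening"])
print(rel(st,[544.8,95,13.5],[np.pi,0,np.pi/2+.168]))
s=r.grab_frame("side"); crop(s,(305,290),150,120,5,"pics/overs.png")
t=r.grab_frame("top"); crop(t,(220,260),160,120,5,"pics/overt.png")
E
```

```text
6.55 [543.35879308  94.51767837 128.61976656] [-3.13855232e+00 -8.47913225e-04  1.73869144e+00] [-1.25275743  0.33045363 -0.66795916] 0.6968563109742892
(array([-0.2, -0. , -0. ]), array([1.000e-01, 1.900e+00, 1.151e+02]))
```

View pics/overs.png

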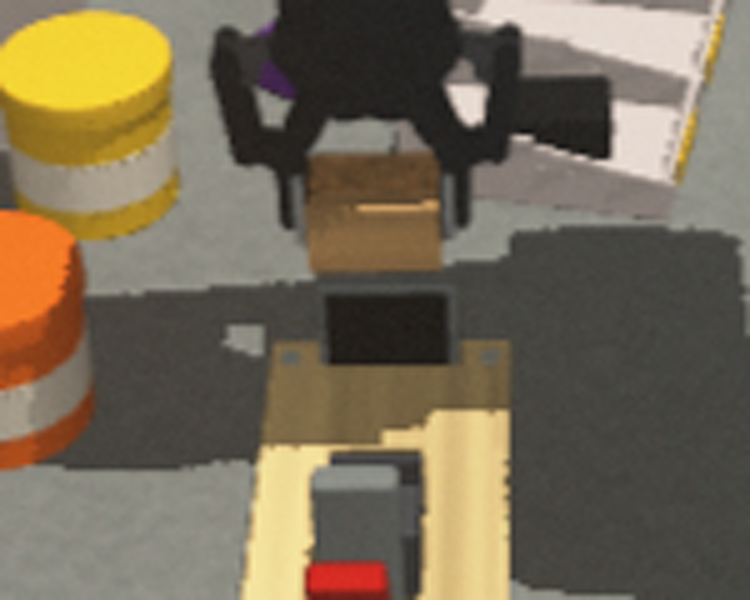

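View pics/overt.png

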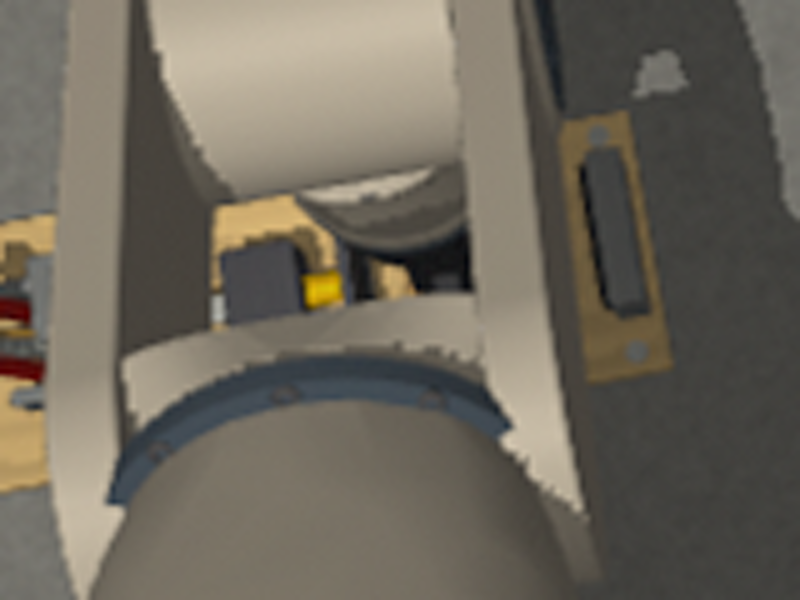

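play_rows --moves '[[[0, 0, 0], [0, 1, 15], 0.4], [[0, 0, 0], [0, 1.5, 40], 0.4], [[0, 0, 0], [0, 1.5, 65], 0.4], [[0, 0, 0], [0, 1.5, 85], 0.4], [[0, 0, 0], [0, 1.5, 100], 0.4], [[0, 0, 0], [0, 1.5, 108], 0.4], [[0, 0, 0], [0, 1.5, 108], 0.4], [[0, 0, 0], [0, 1.5, 108], 0.4]]'

```text
clock: 7.45
eef_pos: [545.4, 94.3, 21.5]
tcp_rot: [-3.14, -0.001, 1.737]
contact_force: [0.3, -0.4, -1.2]
opening: 0.705
```

```bash
python3 - <<'E'
from go import *
from rig import r
st=r.sense(); print(st["clock"],st["eef_pos"],st["tcp_rot"],st["contact_force"],st["opening"])
print(rel(st,[544.8,95,13.5],[np.pi,0,np.pi/2+.168]))
s=r.grab_frame("side"); crop(s,(305,310),150,120,5,"pics/lows.png")
t=r.grab_frame("top"); crop(t,(220,260),160,120,5,"pics/lowt.png")
E
```

```text
7.45 [545.36873433  94.3337786   21.50008994] [-3.13996511e+00 -9.19308846e-04  1.73741972e+00] [ 0.27485955 -0.35766001 -1.20977183] 0.7054123086866773
(array([-0.1, -0.1, -0.1]), array([ 0.7, -0.4,  8. ]))
```

View pics/lows.png

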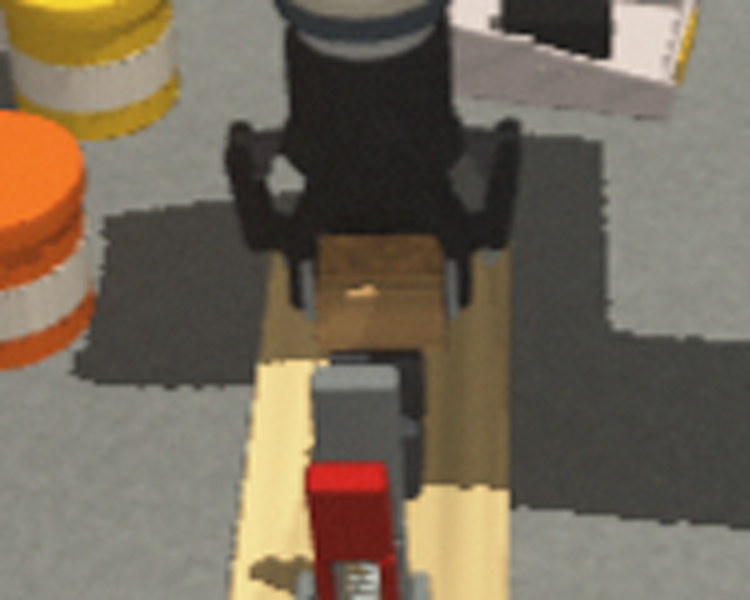

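View pics/lowt.png

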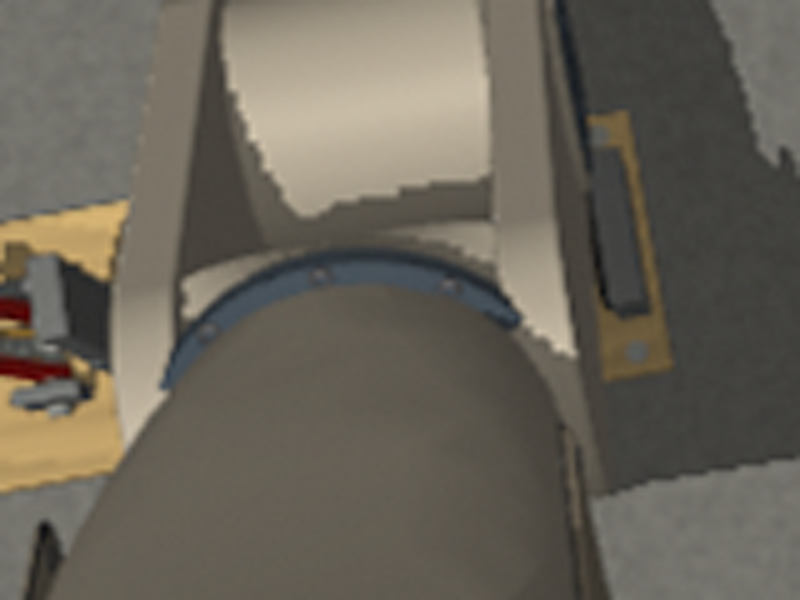

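play_rows --moves '[[[0, 0, 0], [0, 0, 4], 0.4], [[0, 0, 0], [0, 0, 6.5], 0.4], [[0, 0, 0], [0, 0, 8], 0.4], [[0, 0, 0], [0, 0, 8.5], 0.4], [[0, 0, 0], [0, 0, 8.5], 0.4]]'

```text
clock: 8.05
eef_pos: [545.5, 94.5, 13.3]
tcp_rot: [-3.141, -0.001, 1.738]
contact_force: [0.3, 0.1, -1.9]
opening: 0.698
```

play_rows --moves '[[[0, 0, 0], [0, 0, 0.8], 0.4], [[0, 0, 0], [0, 0, 1.4], 0.4], [[0, 0, 0], [0, 0, 1.4], 0.4]]'

```text
clock: 8.35
eef_pos: [545.6, 94.6, 13.0]
tcp_rot: [-3.141, -0.001, 1.738]
contact_force: [-4.9, -1.0, 15.3]
opening: 0.698
```

play_rows --moves '[[[0, 0, 0], [0, 0, 0], 0.4], [[0, 0, 0], [0, 0, 0], 0.8], [[0, 0, 0], [0, 0, 0], 0.9], [[0, 0, 0], [0, 0, 0], 1], [[0, 0, 0], [0, 0, 0], 1], [[0, 0, 0], [0, 0, -10], 1], [[0, 0, 0], [0, 0, -25], 1], [[0, 0, 0], [0, 0, -50], 1], [[0, 0, 0], [0, 0, -85], 1], [[0, 0, 0], [0, 0, -125], 1], [[0, 0, 0], [0, 0, -165], 1], [[0, 0, 0], [0, 0, -195], 1], [[0, 0, 0], [0, 0, -200], 1], [[0, 0, 0], [0, 0, -200], 1]]'

```text
clock: 9.75
eef_pos: [546.4, 94.5, 215.1]
tcp_rot: [3.139, -0.001, 1.738]
contact_force: [0.6, -0.7, -0.7]
opening: 1.006
```

```bash
python3 - <<'E'
from go import *
from rig import r
st=r.sense(); print(st["clock"],st["eef_pos"],st["tcp_rot"],st["contact_force"],st["opening"],st["qpos"])
s=r.grab_frame("side"); crop(s,(305,330),150,120,5,"pics/pls.png")
E
```

```text
9.75 [546.41040556  94.51904919 215.07677376] [ 3.13896160e+00 -9.59292637e-04  1.73768837e+00] [ 0.56325231 -0.67925722 -0.67727477] 1.0061514867457801 [1.67990674e-01 2.59467602e-01 1.80392905e+00 1.08699109e-03
 1.07556414e+00 5.84572158e-04]
```

View pics/pls.png

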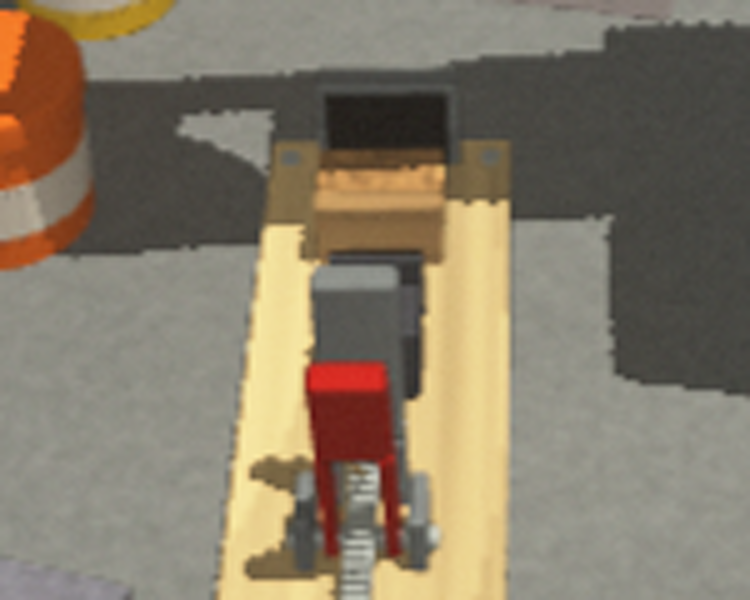

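```bash
cat >> go.py <<'E'
import pickle
pc=pickle.load(open("clamp.pkl","rb"))
def c2w(P): return Ro.from_euler("z",pc[2]).apply(P)+np.array([pc[0],pc[1],0])
def w2c(P): return Ro.from_euler("z",-pc[2]).apply(np.array(P)-np.array([pc[0],pc[1],0]))
RT=Ro.from_euler("xyz",[np.pi,0,np.pi/2+pc[2]])*Ro.from_rotvec([0,-.35,0])
def relc(st,P): return rel(st,c2w(P),RT.as_euler("xyz"))
E
python3 - <<'E'
from go import *
from rig import r
st=r.sense(); print(w2c(st["eef_pos"]))
for P in ([0,170,200],[0,170,110]): print(relc(st,P),c2w(P))
E
```

```text
[  0.6648102  -94.20633422 213.51964596]
(array([ -0. , -20.1,  -0.1]), array([264.2,  -1. ,  13.8])) [500.70004109 354.73947724 200.        ]
(array([ -0. , -20.1,  -0.1]), array([264.1,  -1. , 103.8])) [500.70004109 354.73947724 110.        ]
```

play_rows --moves '[[[0, 0, 0], [15, 0, 0], 0.6], [[0, 0, 0], [50, 0, 0], 0.3], [[0, 0, 0], [90, 0, 0], 0], [[0, 0, 0], [130, 0, 0], 0], [[0, -2, 0], [170, 0, 0], 0], [[0, -6, 0], [210, 0, 0], 0], [[0, -11, 0], [242, -1, 0], 0], [[0, -16, 0], [262, -1, 2], 0], [[0, -20, 0], [266, -1, 15], 0], [[0, -20, 0], [266, -1, 40], 0], [[0, -20, 0], [266, -1, 70], 0], [[0, -20, 0], [265, -1, 92], 0], [[0, -20, 0], [264, -1, 103], 0], [[0, -20, 0], [264, -1, 104], 0], [[0, -20, 0], [264, -1, 104], 0]]'

```text
clock: 11.3
eef_pos: [500.6, 354.8, 109.8]
tcp_rot: [-3.141, 0.348, 1.738]
contact_force: [-0.4, 0.2, 1.2]
opening: 0.001
```

```bash
python3 - <<'E'
from go import *
from rig import r
st=r.sense(); print(st["clock"],w2c(st["eef_pos"]),st["tcp_rot"],st["contact_force"],st["opening"],st["qpos"])
print(relc(st,[0,142,110]))
s=r.grab_frame("side"); crop(s,(305,350),160,150,4,"pics/tr0s.png")
t=r.grab_frame("top"); crop(t,(190,260),190,140,4,"pics/tr0t.png")
E
```

```text
11.3 [-3.92927809e-02  1.70118739e+02  1.09825621e+02] [-3.14140884  0.34835874  1.73779019] [-0.36256243  0.20251586  1.17580101] 0.001077948461538971 [ 0.77156292  0.57400438  1.62851296 -0.31107157  1.16107072  0.76126692]
(array([-0. , -0.1, -0.1]), array([-26.5,   0.1,   9.4]))
```

View pics/tr0s.png

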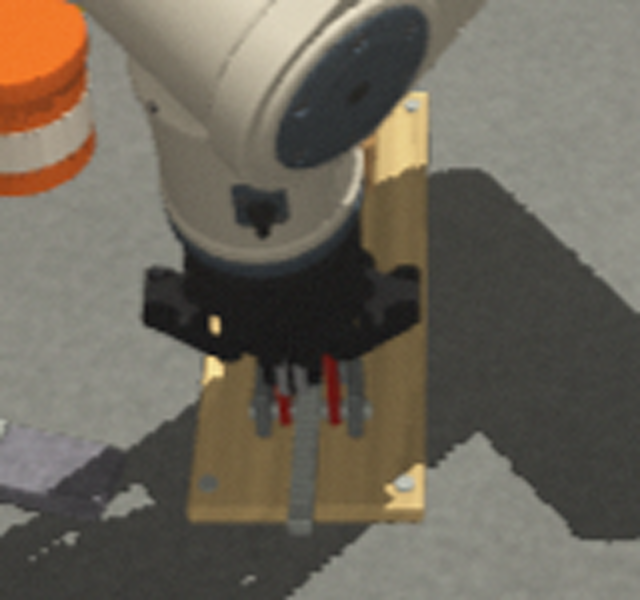

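View pics/tr0t.png

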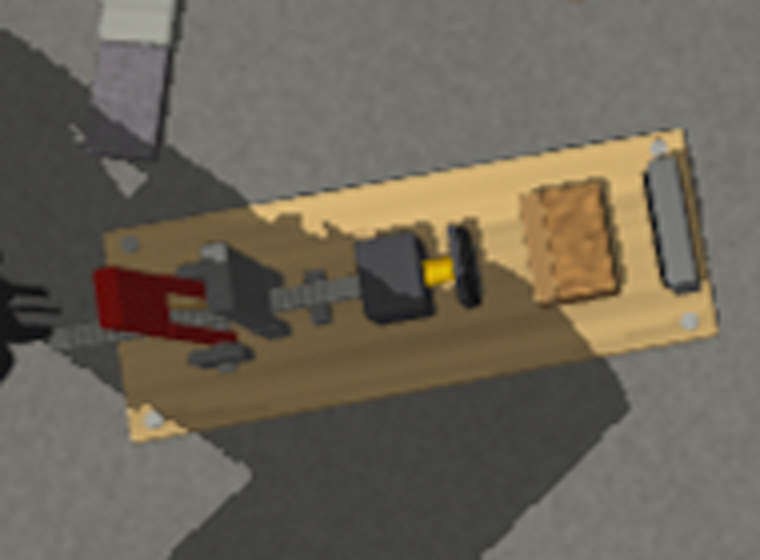

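play_rows --moves '[[[0, 0, 0], [-9.4, 0, 3.4], 0], [[0, 0, 0], [-18.8, 0, 6.8], 0], [[0, 0, 0], [-25, 0, 9], 0], [[0, 0, 0], [-30, 0, 10.8], 0], [[0, 0, 0], [-35, 0, 12.7], 0], [[0, 0, 0], [-40, 0, 14.5], 0], [[0, 0, 0], [-44, 0, 16], 0], [[0, 0, 0], [-47, 0, 17], 0], [[0, 0, 0], [-47, 0, 17], 0]]'

```text
clock: 12.3
eef_pos: [509.8, 305.9, 111.1]
tcp_rot: [3.139, 0.347, 1.737]
contact_force: [0.0, 3.8, 3.7]
opening: 0.004
```

```bash
python3 - <<'E'
from go import *
from rig import r
st=r.sense(); print(st["clock"],w2c(st["eef_pos"]),st["contact_force"],Ro.from_euler("z",-pc[2]).apply(st["contact_force"]),st["opening"])
for y in (106.5,145): print(relc(st,[0,y,110]))
t=r.grab_frame("top"); crop(t,(190,260),190,140,4,"pics/tr1t.png")
E
```

```text
12.3 [  0.81615877 120.33210219 111.094868  ] [0.02443597 3.77546559 3.71757326] [0.6564578  3.71803721 3.71757326] 0.003801417377308787
(array([ 0.1, -0.2, -0.1]), array([-12.6,  -0.8,   5.7]))
(array([ 0.1, -0.2, -0.1]), array([23.6, -0.9, -7.4]))
```

View pics/tr1t.png

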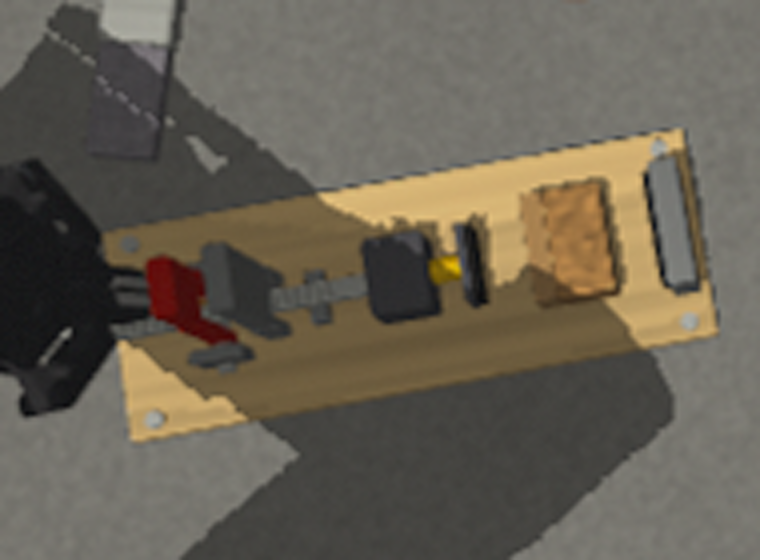

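play_rows --moves '[[[0, 0, 0], [-4, 0, 1.8], 0], [[0, 0, 0], [-8, 0, 3.6], 0], [[0, 0, 0], [-11, 0, 5], 0], [[0, 0, 0], [-12, 0, 5.4], 0], [[0, 0, 0], [-12, 0, 5.4], 0]]'

```text
clock: 12.85
eef_pos: [511.9, 294.7, 110.3]
tcp_rot: [3.138, 0.344, 1.736]
contact_force: [-3.7, 10.8, 6.6]
opening: 0.0
```

```bash
cat > look.py <<'E'
import sys
from go import *
from rig import r
st=r.sense(); print(round(st["clock"],2),np.round(w2c(st["eef_pos"]),1),"F",np.round(Ro.from_euler("z",-pc[2]).apply(st["contact_force"]),1),np.round(st["opening"],3))
for y in map(float,sys.argv[2:]): print(y,*relc(st,[0,y,110]))
if sys.argv[1]!="0":
    t=r.grab_frame("top"); crop(t,(215,260),140,100,5,f"pics/{sys.argv[1]}.png")
    d=r.silhouettes(t,"pad_face")
    for d in d[:2]:
        ys,xs=np.nonzero(d["mask"]); L=w2c(np.array([back(t,(x,y),51) for x,y in zip(xs,ys)])); print("pad",round(d["conf"],2),np.round(np.percentile(L,[2,98],axis=0)[:,:2],1).tolist())
E
python3 look.py tr2t 106.5 108 145
```

```text
12.85 [  1.  109.  110.3] F [-1.8 11.3  6.6] 0.0
106.5 [ 0.1 -0.4 -0.2] [-2.2 -1.   1.1]
108.0 [ 0.1 -0.4 -0.2] [-0.8 -1.   0.6]
145.0 [ 0.1 -0.4 -0.2] [ 34.   -1.1 -11.9]
pad 0.4 [[-20.2, -54.1], [21.4, -41.3]]
```

View pics/tr2t.png

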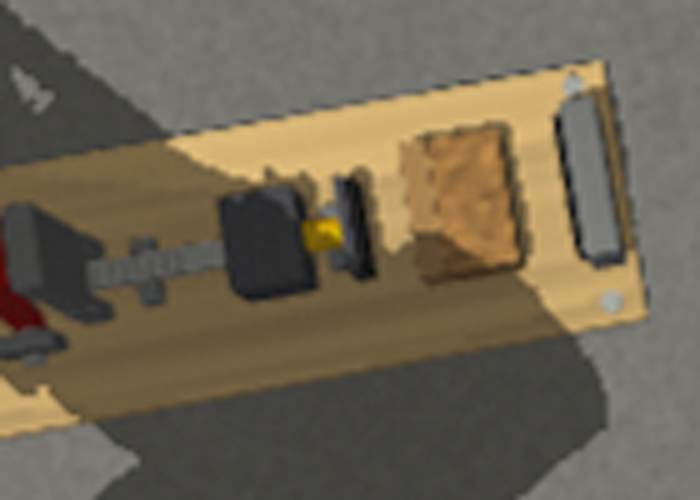

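play_rows --moves '[[[0, -0.4, 0], [10, -0.5, -3.6], 0], [[0, -0.4, 0], [22, -1, -8], 0], [[0, -0.4, 0], [32, -1, -11.5], 0], [[0, -0.4, 0], [35, -1, -12.5], 0], [[0, -0.4, 0], [35, -1, -12.5], 0], [[0, -0.4, 0], [30, -1, -10.8], 0], [[0, -0.4, 0], [24, -1, -8.6], 0], [[0, -0.4, 0], [18, -1, -6.4], 0], [[0, -0.4, 0], [12, -1, -4.2], 0], [[0, -0.4, 0], [6, -1, -2], 0], [[0, -0.4, 0], [2, -1, -0.5], 0], [[0, -0.4, 0], [-0.8, -1, 0.6], 0], [[0, -0.4, 0], [-0.8, -1, 0.6], 0], [[0, -0.4, 0], [-0.8, -1, 0.6], 0]]'

```text
clock: 14.35
eef_pos: [511.3, 294.8, 110.5]
tcp_rot: [3.137, 0.348, 1.736]
contact_force: [-4.0, 8.3, 6.2]
opening: 0.005
```

```bash
python3 look.py tr3t  108 145
```

```text
14.35 [  0.4 109.2 110.5] F [-2.6  8.9  6.2] 0.005
108.0 [ 0.2 -0.1 -0.2] [-0.9 -0.4  0.9]
145.0 [ 0.2 -0.1 -0.2] [ 33.8  -0.5 -11.8]
pad 0.5 [[-22.6, -65.7], [21.2, -53.5]]
pad 0.38 [[93.5, 84.1], [273.7, 148.2]]
```

View pics/tr3t.png

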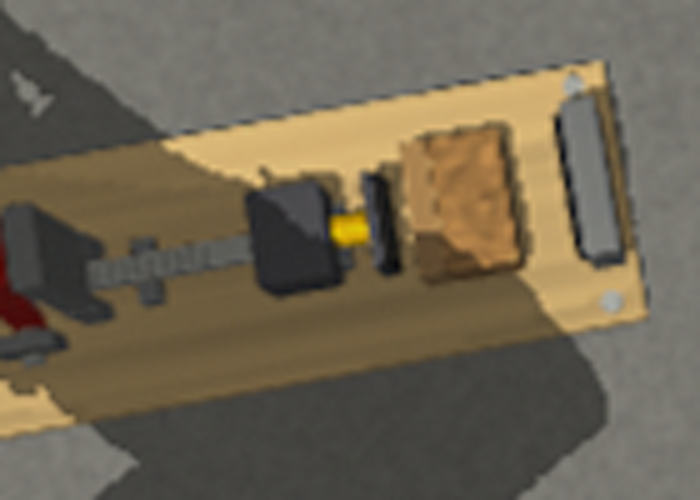

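play_rows --moves '[[[0, 0, 0], [10, -0.5, -3.6], 0], [[0, 0, 0], [22, -0.5, -8], 0], [[0, 0, 0], [32, -0.5, -11.3], 0], [[0, 0, 0], [35, -0.5, -12.3], 0], [[0, 0, 0], [35, -0.5, -12.3], 0], [[0, 0, 0], [30, -0.5, -10.5], 0], [[0, 0, 0], [24, -0.5, -8.3], 0], [[0, 0, 0], [18, -0.5, -6], 0], [[0, 0, 0], [12, -0.5, -3.9], 0], [[0, 0, 0], [6, -0.5, -1.6], 0], [[0, 0, 0], [2, -0.5, 0], 0], [[0, 0, 0], [-0.9, -0.5, 0.9], 0], [[0, 0, 0], [-0.9, -0.5, 0.9], 0], [[0, 0, 0], [-0.9, -0.5, 0.9], 0]]'

```text
clock: 15.85
eef_pos: [511.2, 294.8, 110.3]
tcp_rot: [3.135, 0.346, 1.735]
contact_force: [-2.7, 8.9, 5.0]
opening: 0.001
```

```bash
python3 look.py tr4t  108 145
```

```text
15.85 [  0.3 109.2 110.3] F [-1.2  9.2  5. ] 0.001
108.0 [ 0.3 -0.2 -0.2] [-1.  -0.3  0.7]
145.0 [ 0.3 -0.2 -0.2] [ 33.8  -0.4 -11.9]
pad 0.62 [[-18.7, -73.5], [18.8, -65.5]]
```

View pics/tr4t.png

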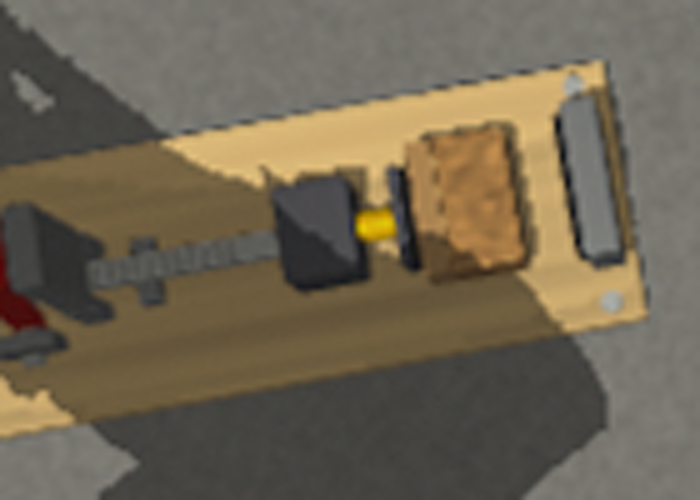

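play_rows --moves '[[[0, 0, 0], [10, -0.4, -3.6], 0], [[0, 0, 0], [22, -0.4, -8], 0], [[0, 0, 0], [32, -0.4, -11.3], 0], [[0, 0, 0], [35, -0.4, -12.3], 0], [[0, 0, 0], [35, -0.4, -12.3], 0], [[0, 0, 0], [30, -0.4, -10.5], 0], [[0, 0, 0], [24, -0.4, -8.3], 0], [[0, 0, 0], [18, -0.4, -6], 0], [[0, 0, 0], [12, -0.4, -3.9], 0], [[0, 0, 0], [6, -0.4, -1.6], 0], [[0, 0, 0], [2, -0.4, 0], 0], [[0, 0, 0], [-0.9, -0.4, 0.8], 0], [[0, 0, 0], [-0.9, -0.4, 0.8], 0], [[0, 0, 0], [-0.9, -0.4, 0.8], 0]]'

```text
clock: 17.35
eef_pos: [511.2, 294.9, 110.3]
tcp_rot: [3.134, 0.343, 1.734]
contact_force: [-3.4, 9.2, 4.5]
opening: 0.003
```

```bash
python3 look.py tr5t  108 145
```

```text
17.35 [  0.4 109.2 110.3] F [-1.8  9.6  4.5] 0.003
108.0 [ 0.3 -0.4 -0.3] [-1.  -0.4  0.7]
145.0 [ 0.3 -0.4 -0.3] [ 33.8  -0.4 -11.8]
```

View pics/tr5t.png

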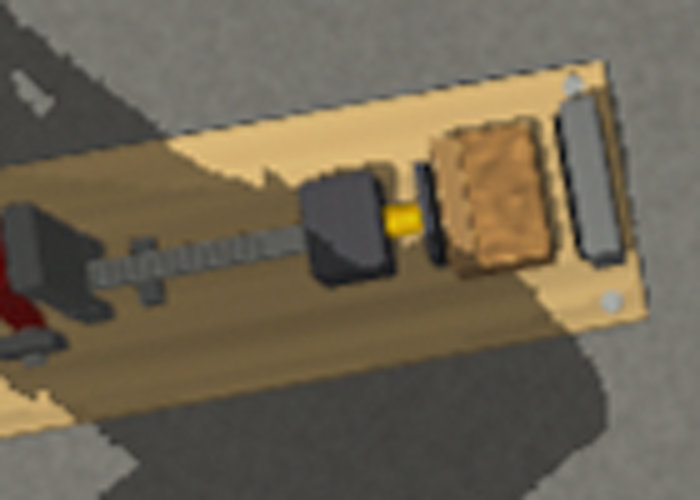

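play_rows --moves '[[[0, -0.4, 0], [10, -0.4, -3.6], 0], [[0, -0.4, 0], [22, -0.4, -8], 0], [[0, -0.4, 0], [32, -0.4, -11.3], 0], [[0, -0.4, 0], [35, -0.4, -12.3], 0], [[0, -0.4, 0], [35, -0.4, -12.3], 0], [[0, -0.4, 0], [30, -0.4, -10.5], 0], [[0, -0.4, 0], [24, -0.4, -8.3], 0], [[0, -0.4, 0], [18, -0.4, -6], 0], [[0, -0.4, 0], [12, -0.4, -3.9], 0], [[0, -0.4, 0], [6, -0.4, -1.6], 0], [[0, -0.4, 0], [2, -0.4, 0], 0], [[0, -0.4, 0], [-0.9, -0.4, 0.8], 0], [[0, -0.4, 0], [-0.9, -0.4, 0.8], 0], [[0, -0.4, 0], [-0.9, -0.4, 0.8], 0]]'

```text
clock: 18.85
eef_pos: [511.3, 294.9, 110.3]
tcp_rot: [3.132, 0.347, 1.733]
contact_force: [-3.4, 10.7, 3.7]
opening: 0.001
```

```bash
python3 look.py tr6t  108 145
```

```text
18.85 [  0.4 109.2 110.3] F [-1.5 11.1  3.7] 0.001
108.0 [ 0.4 -0.2 -0.3] [-1.1 -0.4  0.7]
145.0 [ 0.4 -0.2 -0.3] [ 33.7  -0.5 -11.9]
pad 0.41 [[-22.6, -96.5], [18.8, -87.4]]
```

View pics/tr6t.png

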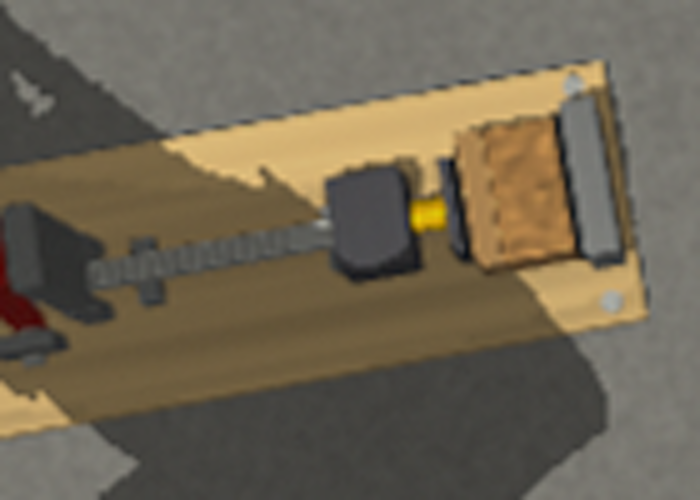

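```bash
cat > stem.py <<'E'
import sys
from go import *
from rig import r
def stem(t,name=None):
    # rectify plane z=41: x_c -25..25, y_c -150..20 ; 4px/mm
    S=4; src=np.array([[-25,20],[-25,-150],[25,-150],[25,20]],float)
    uv=proj(t,c2w(np.c_[src,np.full(4,41)])).astype(np.float32)
    dst=np.array([[0,200],[680,200],[680,0],[0,0]],np.float32)
    im=cv2.warpPerspective(t["color"],cv2.getPerspectiveTransform(uv,dst),(680,200),flags=cv2.INTER_CUBIC)
    if name: cv2.imwrite(name,im[:,:,::-1])
    prof=im[86:112].astype(float).mean(0); y=prof[:,1]-prof[:,2]  # green-blue: yellowness
    sat=np.median(np.sort(y)[-20:])
    hi=np.where(y>.5*sat)[0]
    # longest run
    runs=np.split(hi,np.where(np.diff(hi)>1)[0]+1); k=max(runs,key=lambda a:y[a].sum())
    return len(k)/S, 20-k[0]/S, 20-k[-1]/S, sat
if __name__=="__main__":
    t=r.grab_frame("top"); print(r.sense()["clock"],np.round(stem(t,"pics/"+sys.argv[1]+".png"),2))
E
python3 stem.py rect6
python3 - <<'E'
import sys; sys.path.insert(0,".")
from stem import *
t,s=pickle.load(open("f0.pkl","rb")); print("initial",stem(t,"pics/rect0.png"))
E
```

```text
19.0 [ 15.25 -70.75 -85.75 173.83]
initial (15.25, np.float64(-13.0), np.float64(-28.0), np.float64(175.25))
```

View pics/rect6.png

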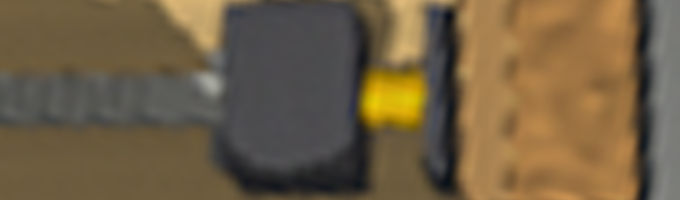

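View pics/rect0.png

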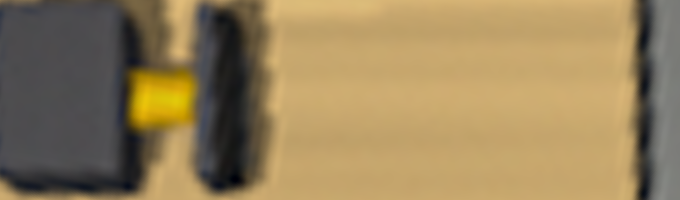

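play_rows --moves '[[[0, -0.2, 0], [10, -0.4, -3.6], 0], [[0, -0.2, 0], [22, -0.4, -8], 0], [[0, -0.2, 0], [32, -0.4, -11.3], 0], [[0, -0.2, 0], [35, -0.4, -12.3], 0], [[0, -0.2, 0], [35, -0.4, -12.3], 0], [[0, -0.2, 0], [30, -0.4, -10.5], 0], [[0, -0.2, 0], [24, -0.4, -8.3], 0], [[0, -0.2, 0], [19, -0.4, -6.4], 0], [[0, -0.2, 0], [16, -0.4, -5.4], 0], [[0, -0.2, 0], [14, -0.4, -4.7], 0], [[0, -0.2, 0], [14, -0.4, -4.7], 0]]'

```text
clock: 20.1
eef_pos: [508.8, 309.3, 110.4]
tcp_rot: [3.131, 0.349, 1.732]
contact_force: [-2.3, 4.2, 4.1]
opening: 0.001
```

```bash
python3 look.py 0  117 120; python3 stem.py rect7
```

```text
20.1 [  0.4 123.9 110.4] F [-1.6  4.6  4.1] 0.001
117.0 [ 0.5 -0.  -0.4] [-6.3 -0.3  2.8]
120.0 [ 0.5 -0.  -0.4] [-3.5 -0.3  1.7]
20.15 [ 13.25 -72.75 -85.75 172.37]
```

play_rows --moves '[[[0, 0, 0], [-2, -0.2, 0.8], 0], [[0, 0, 0], [-4, -0.3, 1.7], 0], [[0, 0, 0], [-5.4, -0.3, 2.4], 0], [[0, 0, 0], [-5.4, -0.3, 2.4], 0]]'

```text
clock: 20.55
eef_pos: [509.8, 304.0, 110.7]
tcp_rot: [3.13, 0.348, 1.732]
contact_force: [-2.4, 5.8, 5.1]
opening: -0.001
```

```bash
python3 look.py tr8  112 115; python3 stem.py rect8
```

```text
20.55 [  0.4 118.4 110.7] F [-1.4  6.1  5.1] -0.001
112.0 [ 0.5 -0.1 -0.4] [-5.8 -0.4  2.8]
115.0 [ 0.5 -0.1 -0.4] [-3.  -0.4  1.8]
pad 0.62 [[-21.4, -96.5], [22.0, -86.5]]
pad 0.23 [[-35.4, -161.4], [34.8, -140.9]]
20.7 [ 11.   -75.   -85.75 172.9 ]
```

View pics/tr8.png

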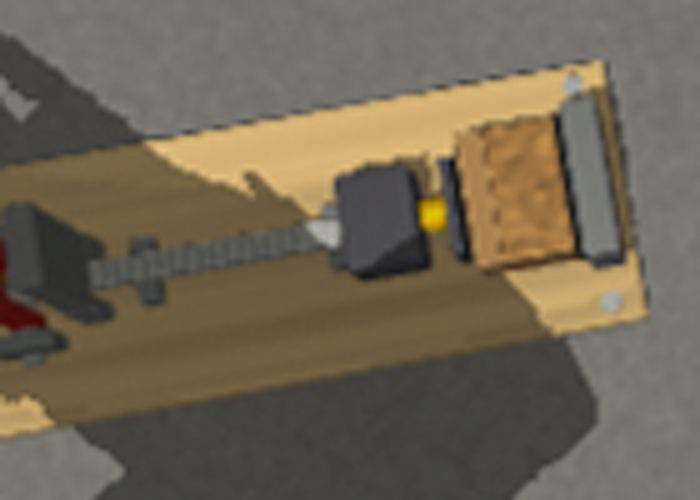

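play_rows --moves '[[[0, 0, 0], [-2, -0.2, 0.9], 0], [[0, 0, 0], [-4, -0.4, 2], 0], [[0, 0, 0], [-5.8, -0.4, 2.8], 0], [[0, 0, 0], [-5.8, -0.4, 2.8], 0], [[0, 0, 0], [-5.8, -0.4, 2.8], 0]]'

```text
clock: 21.2
eef_pos: [510.7, 298.6, 110.8]
tcp_rot: [3.129, 0.345, 1.731]
contact_force: [-3.2, 8.0, 6.4]
opening: -0.004
```

```bash
python3 look.py tr9  110 111; python3 stem.py rect9
```

```text
21.2 [  0.5 113.  110.8] F [-1.8  8.4  6.4] -0.004
110.0 [ 0.6 -0.3 -0.5] [-2.6 -0.5  1.7]
111.0 [ 0.6 -0.3 -0.5] [-1.6 -0.5  1.4]
21.35 [  9.   -77.   -85.75 174.92]
```

View pics/rect9.png

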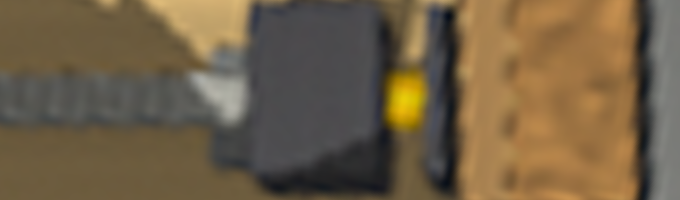

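play_rows --moves '[[[0, 0, 0], [-1.5, -0.3, 0.9], 0], [[0, 0, 0], [-3.1, -0.5, 1.9], 0], [[0, 0, 0], [-3.3, -0.5, 2], 0], [[0, 0, 0], [-3.3, -0.5, 2], 0], [[0, 0, 0], [-3.3, -0.5, 2], 0]]'

```text
clock: 21.85
eef_pos: [511.2, 296.0, 110.7]
tcp_rot: [3.127, 0.343, 1.73]
contact_force: [-3.3, 8.4, 5.5]
opening: -0.001
```

```bash
python3 look.py tr10  109; python3 stem.py rect10
```

```text
21.85 [  0.5 110.4 110.7] F [-1.8  8.8  5.5] -0.001
109.0 [ 0.7 -0.4 -0.5] [-1.1 -0.5  1.2]
pad 0.47 [[-18.2, -94.4], [17.6, -89.0]]
pad 0.4 [[141.8, -170.2], [248.8, -80.1]]
22.0 [  8.25 -77.75 -85.75 175.38]
```

View pics/tr10.png

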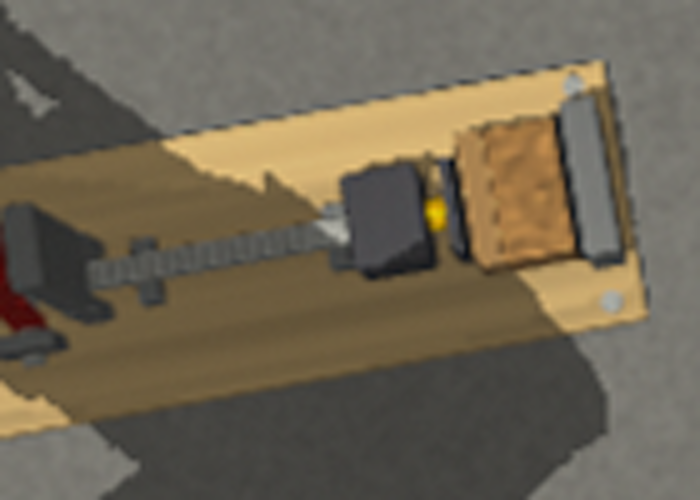

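View pics/rect10.png

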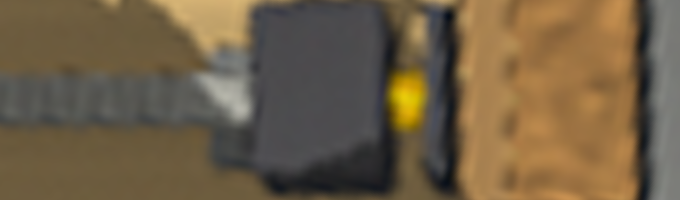

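play_rows --moves '[[[0, 0, 0], [-1, -0.3, 0.8], 0], [[0, 0, 0], [-2, -0.5, 1.4], 0], [[0, 0, 0], [-2, -0.5, 1.4], 0], [[0, 0, 0], [-2, -0.5, 1.4], 0], [[0, 0, 0], [-2, -0.5, 1.4], 0]]'

```text
clock: 22.5
eef_pos: [511.3, 295.2, 110.8]
tcp_rot: [3.125, 0.339, 1.729]
contact_force: [-3.8, 10.0, 5.7]
opening: -0.005
```

```bash
python3 look.py tr11  109; python3 stem.py rect11;python3 stem.py rect12
```

```text
22.5 [  0.5 109.5 110.8] F [-2.1 10.5  5.7] -0.005
109.0 [ 0.8 -0.6 -0.6] [-0.3 -0.5  0.9]
pad 0.52 [[-22.6, -96.5], [20.8, -87.5]]
pad 0.23 [[-61.6, -161.2], [51.5, 140.7]]
22.65 [  7.75 -78.25 -85.75 172.9 ]
22.7 [  7.75 -78.25 -85.75 173.17]
```

play_rows --moves '[[[0, -0.5, 0], [10, -0.4, -3.2], 0], [[0, -0.5, 0], [22, -0.4, -7.6], 0], [[0, -0.5, 0], [32, -0.4, -11], 0], [[0, -0.5, 0], [35, -0.4, -12], 0], [[0, -0.5, 0], [35, -0.4, -12], 0], [[0, -0.5, 0], [35, -0.4, -12], 0]]'

```text
clock: 23.3
eef_pos: [504.8, 331.2, 110.3]
tcp_rot: [3.126, 0.349, 1.729]
contact_force: [0.3, -0.4, -0.0]
opening: 0.003
```

```bash
python3 look.py 0  109 124; python3 stem.py rect13
```

```text
23.3 [1.000e-01 1.461e+02 1.103e+02] F [ 0.2 -0.4 -0. ] 0.003
109.0 [ 0.7 -0.1 -0.5] [-34.8   0.1  12.9]
124.0 [ 0.7 -0.1 -0.5] [-20.7   0.    7.8]
23.35 [ 13.25 -72.75 -85.75 171.  ]
```

play_rows --moves '[[[0.3, 0, -0.3], [-5, 0, 1.8], 0], [[0.7, 0, -0.5], [-10, 0, 3.6], 0], [[0.7, 0, -0.5], [-15, 0, 5.5], 0], [[0.7, 0, -0.5], [-19, 0, 7.1], 0], [[0.7, 0, -0.5], [-21, 0, 7.9], 0], [[0.7, 0, -0.5], [-21, 0, 7.9], 0], [[0.7, 0, -0.5], [-21, 0, 7.9], 0]]'

```text
clock: 24.05
eef_pos: [508.8, 309.4, 110.5]
tcp_rot: [3.14, 0.348, 1.737]
contact_force: [-0.8, 5.0, 4.7]
opening: 0.0
```

```bash
python3 look.py 0  117 120; python3 stem.py rect14
```

```text
24.05 [  0.4 124.  110.5] F [0.1 5.  4.7] 0.0
117.0 [ 0.1 -0.1 -0.1] [-6.4 -0.4  2.9]
120.0 [ 0.1 -0.1 -0.1] [-3.5 -0.4  1.9]
24.1 [ 13.   -73.   -85.75 172.52]
```

play_rows --moves '[[[0, 0, 0], [-2, -0.2, 0.9], 0], [[0, 0, 0], [-4.5, -0.4, 2.1], 0], [[0, 0, 0], [-6.5, -0.4, 3], 0], [[0, 0, 0], [-7.5, -0.4, 3.4], 0], [[0, 0, 0], [-7.5, -0.4, 3.4], 0]]'

```text
clock: 24.6
eef_pos: [510.2, 302.3, 110.6]
tcp_rot: [3.138, 0.345, 1.737]
contact_force: [-1.7, 6.6, 6.0]
opening: 0.003
```

```bash
python3 look.py 0  112 113; python3 stem.py rect15
```

```text
24.6 [  0.5 116.7 110.6] F [-0.6  6.8  6. ] 0.003
112.0 [ 0.2 -0.3 -0.1] [-4.2 -0.5  2.2]
113.0 [ 0.2 -0.3 -0.1] [-3.3 -0.5  1.8]
24.65 [ 10.75 -75.25 -85.75 173.35]
```

play_rows --moves '[[[0, 0, 0], [-2, -0.2, 1], 0], [[0, 0, 0], [-4, -0.5, 2], 0], [[0, 0, 0], [-5.8, -0.5, 2.8], 0], [[0, 0, 0], [-6.6, -0.5, 3.1], 0], [[0, 0, 0], [-6.6, -0.5, 3.1], 0], [[0, 0, 0], [-6.6, -0.5, 3.1], 0]]'

```text
clock: 25.25
eef_pos: [511.2, 296.5, 110.7]
tcp_rot: [3.136, 0.343, 1.736]
contact_force: [-4.3, 7.8, 6.3]
opening: -0.002
```

```bash
python3 look.py 0  109 110; python3 stem.py rect16
```

```text
25.25 [  0.6 110.9 110.7] F [-3.   8.4  6.3] -0.002
109.0 [ 0.3 -0.4 -0.2] [-1.5 -0.6  1.2]
110.0 [ 0.3 -0.4 -0.2] [-0.6 -0.6  0.9]
25.3 [  8.25 -77.75 -85.75 175.38]
```

play_rows --moves '[[[0, 0, 0], [-1.5, -0.4, 0.8], 0], [[0, 0, 0], [-3, -0.6, 1.6], 0], [[0, 0, 0], [-3, -0.6, 1.6], 0], [[0, 0, 0], [-3, -0.6, 1.6], 0], [[0, 0, 0], [-3, -0.6, 1.6], 0]]'

```text
clock: 25.8
eef_pos: [511.4, 295.2, 110.7]
tcp_rot: [3.134, 0.339, 1.735]
contact_force: [-3.3, 10.9, 3.8]
opening: -0.003
```

```bash
python3 look.py tr17  109 110; python3 stem.py rect17; python3 - <<'E'
from go import *
from rig import r
s=r.grab_frame("side"); crop(s,(320,320),200,150,4,"pics/fins.png")
t=r.grab_frame("top"); cv2.imwrite("pics/fint.png",t["color"][:,:,::-1])
E
```

```text
25.8 [  0.6 109.5 110.7] F [-1.4 11.3  3.8] -0.003
109.0 [ 0.4 -0.6 -0.2] [-0.2 -0.6  0.8]
110.0 [ 0.4 -0.6 -0.2] [ 0.7 -0.6  0.5]
pad 0.54 [[-192.0, -596.2], [-13.7, -294.9]]
pad 0.52 [[-21.7, -96.3], [18.9, -87.8]]
25.95 [  7.75 -78.25 -85.75 172.83]
```

View pics/fint.png

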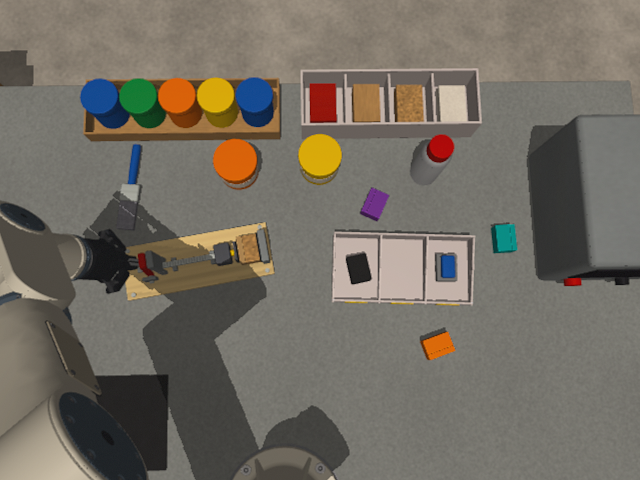

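View pics/tr17.png

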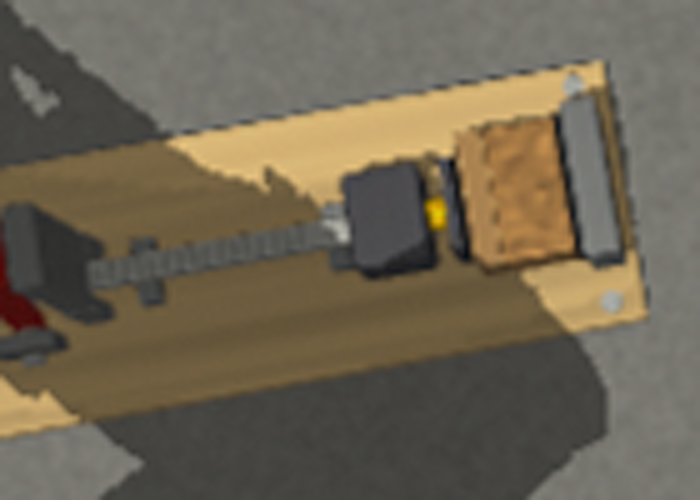

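View pics/fins.png

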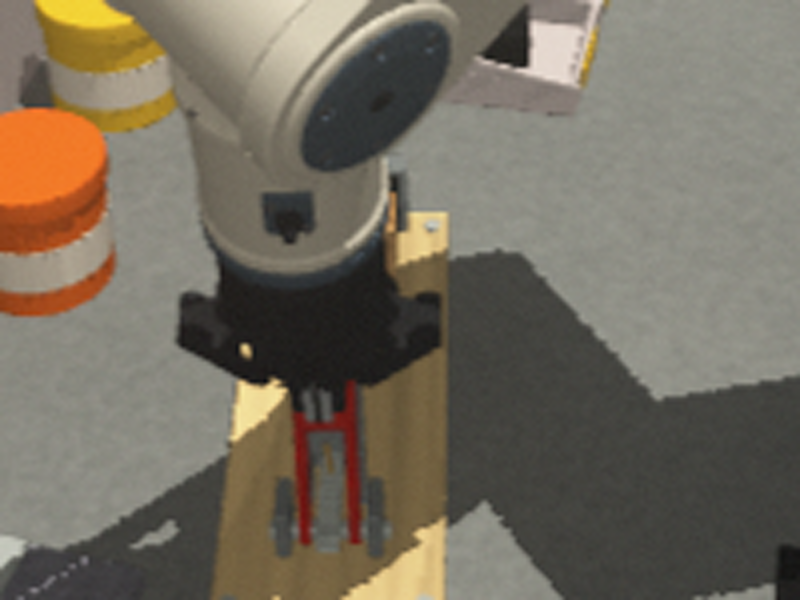

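```bash
python3 stem.py rect18; python3 - <<'E'
from rig import r
s=r.sense(); print(s["clock"],s["eef_pos"],s["contact_force"],s["opening"])
print(r.sign_off())
E
```

```text
26.1 [  7.75 -78.25 -85.75 173.06]
26.1 [511.41520768 295.20871704 110.71706049] [-3.2803067  10.42436986  4.65804541] -0.007949351402494345
the job is handed in; nothing more can be done
None
```

The block is clamped against the stop with the pad's yellow stem about half pushed in. I handed the job in at 26.1 s while the arm was still holding the trigger.

- **Placing:** I took the cork block from the middle bin compartment, gripping it by its ends. I set it flat midway between stop and pad and let go. Its wooden face is towards the jaw.
- **Pumping:** I pushed the red trigger with the shut fingers. Five full strokes moved the jaw about 11.5 mm each and slid the block up against the stop. A sixth stroke pressed the pad. I then released once, the pad relaxed, and I squeezed again and held.
- **Stem:** In the last picture 7.75 mm of the stem shows, steady over two pictures. My estimates put the pad 8 to 8.7 mm in of 17–18 mm, so just under half and well short of two thirds. They differ by about 1 mm because part of the stem is hidden from the camera.
- **Block:** The last top view shows it against the stop, with the pad's plate in the same place through the final squeeze.
- **Trigger:** It is held close to its hard stop, and the fingers feel about 11 N.
- **Camera mismatch:** The two cameras disagreed by about 4 mm in x on the clamp. I used the mean, and the side view showed the block in line with the pad.
- **Other things:** The other blocks, tins, can and brush look unmoved in the last top view. The side camera could not check the stem because the arm was in the way.

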